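# Line up the balm jars by size on the display board

## Robot

A 7-joint arm with a two-finger parallel gripper is mounted at the origin on the work surface. World frame = base frame: x ahead of the robot, y to its left, z up, the work surface at z = 0. Lengths are in mm, angles in rad, forces in N, time in s.
With the tool pointing down it reaches from about 350 to 900 mm from the base axis. Payload 7.2 kg.
Tool frame: the origin (TCP) lies at the very end of the fingers, on their centre line; the grasp point (between the pads) lies grip_depth behind it (grip_depth is the distance from the TCP to the grasp point, in mm); z points along the fingers, y is the line along which they close (so a half turn about z gives the same grasp; the last joint's range is limited). The gripper opens to 85 mm and grips with 20 to 120 N. Pads are 22 mm wide; open, the fingers measure 114 mm over their backs; the gripper's body (76 mm by 85 mm) begins 54 mm behind the grasp point. The pads swing forward as they close: fully open they stand 13 mm farther back than shut.
Start: joints at [1.271, 0.411, -0.013, 1.596, 0.006, 1.134, -0.082], TCP at [143.569, -608.29, 231.297] pointing down, gripper open.
Joint ranges: [-2.95, 2.95], [-0.29, 1.99], [-1.47, 1.44], [0.14, 2.54], [-1.03, 4.17], [0.13, 1.85], [-2.86, 2.86]. Speed limits (rad/s): [2.39, 2.39, 3.01, 3.01, 3.14, 3.14, 3.14].

## Interface

Orientations are given as a rotation vector (axis times angle).
In Python, from bench import * gives the robot as it stands.
- The arm moves only by the tool step_arm, never from a script. Its argument "increments" is a list of rows, each a list of 5 numbers: the shift along the tool's x, y, z in m, then the turn about the tool's z in rad, then the opening, from 0 (shut) to 1 (fully open). A call has 1 to 20 rows; each row is the pose to reach, as a shift and turn from the pose commanded when the call began, along the tool's axes at that moment; what a row does not reach only later rows make up. A row lasts 1/10 s, in which the tool goes at most 50 mm and 8.59 degrees, less where a joint would pass 70% of its speed; a pose out of reach is approached as far as the arm can. A call with a gripper value outside its range is refused whole. The fingers move at their own pace and stop on an object; "force" is the grip in N (left out, the last holds). Time passes only in rows, so rows that repeat a pose let the fingers close. It gives the time, the measured TCP pose, the force, the opening and the grip force at its end, in the units of the state.
- sense(): the state, without advancing time (a new reading comes with each control period).
- camera(name): name is "side" or "top" or "wrist"; returns (picture, depth): 480x640x3 uint8, red, green, blue; 480x640 float32, mm along the optical axis (not along the pixel's ray), 0 where there is no reading.
- get_calibration(name): a dict with "K" (3x3 intrinsics, pixels), "distortion" ([k1, k2, p1, p2, k3] as OpenCV has them; the pictures are not rectified), "rvec" (rotation vector, rad) and "tvec" (3), from world to camera coordinates, as OpenCV has them. Camera axes: x right, y down, z forward; pixel columns grow to the right and rows downward; lengths in mm; the calibration is good to about 2 mm. A picture is of the moment at which its call begins: read the wrist's pose just before it. get_calibration takes no time and is no camera call; for the wrist camera it gives the pose at the moment of the call.
- finish_job(): hands the job in; it is judged then, once.
The state is a dict: "time": time; "joint_pos": joint angles; "qvel": joint speeds; "effort": joint torques, N m; "tool_pos": TCP position; "ee_rot": TCP orientation; "contact_force": force on the tool from outside, world axes, zero at the start; "ft_torque": the same for the moment, N m; "grip_width": finger opening in mm; "gripper_force": force on a finger pad.
Only numpy, scipy, OpenCV 4.12 (cv2) and the standard library are available. Lean on these libraries where they do the work, as an engineer would, in place of code of your own. Each camera call takes 0.05 s, during which the arm holds its last target. There are 200 camera calls.

## Task

Line the four amber balm jars up on the wooden display board in order of size, one upright in the middle of each cork round: the smallest on the round next to the tall end plate, the largest at the far end from it. Set the glass down gently, do not knock any jar over, and leave the spray bottle where it stands.

Things in the scene. Friction and masses are not known exactly. Their poses are not given: they have to be found in the camera images.
- jar_1: The smallest of four closed balm jars: an upright straight cylinder of amber glass with a black screw lid of the same width, 34 mm across and 40 mm tall in all, about 50 g (each mass may differ by 25 percent). Loose, standing on the table at the start. Origin: centre of its underside; z up along the jar.
- jar_2: The second smallest of four closed balm jars: an upright straight cylinder of amber glass with a black screw lid of the same width, 42 mm across and 55 mm tall in all, about 90 g (each mass may differ by 25 percent). Loose, standing on the table at the start. Origin: centre of its underside; z up along the jar.
- jar_3: The second largest of four closed balm jars: an upright straight cylinder of amber glass with a black screw lid of the same width, 50 mm across and 72 mm tall in all, about 150 g (each mass may differ by 25 percent). Loose, standing on the table at the start. Origin: centre of its underside; z up along the jar.
- jar_4: The largest of four closed balm jars: an upright straight cylinder of amber glass with a black screw lid of the same width, 58 mm across and 92 mm tall in all, about 240 g (each mass may differ by 25 percent). Loose, standing on the table at the start. Origin: centre of its underside; z up along the jar.
- mark_a: One of four identical cork rounds, 66 mm across, 3 mm thick, fixed in a straight row 95 mm apart along a pale wooden board (480 x 90 x 15 mm, fixed on the table). Origin: centre of its underside, on the board's top, 15 mm above the table; a jar on it stands 18 mm above the table. The letters say nothing of its place in the row, which differs at every start.
- mark_b: One of four identical cork rounds, 66 mm across, 3 mm thick, fixed in a straight row 95 mm apart along a pale wooden board (480 x 90 x 15 mm, fixed on the table). Origin: centre of its underside, on the board's top, 15 mm above the table; a jar on it stands 18 mm above the table. The letters say nothing of its place in the row, which differs at every start.
- mark_c: One of four identical cork rounds, 66 mm across, 3 mm thick, fixed in a straight row 95 mm apart along a pale wooden board (480 x 90 x 15 mm, fixed on the table). Origin: centre of its underside, on the board's top, 15 mm above the table; a jar on it stands 18 mm above the table. The letters say nothing of its place in the row, which differs at every start.
- mark_d: One of four identical cork rounds, 66 mm across, 3 mm thick, fixed in a straight row 95 mm apart along a pale wooden board (480 x 90 x 15 mm, fixed on the table). Origin: centre of its underside, on the board's top, 15 mm above the table; a jar on it stands 18 mm above the table. The letters say nothing of its place in the row, which differs at every start.
- end_plate: Upright wooden plate fixed across one end of the board (either end): 84 mm wide, 12 mm thick, 70 mm tall. Origin: centre of its underside, on the board's top, in line with the row, 80 mm from the nearest round's centre. y axis along the row, x across it, z up. The other end has only an unlisted strip 10 mm high.
- spray: White plastic spray bottle with a red trigger, loose bystander, 80 mm across and 225 mm tall, about 600 g, standing on the table at the right. Origin: centre of its underside, z up.

How it is judged (in metres and radians):
At the end, for the whole second after the job is handed in: Counted from the end plate, the rounds carry jar_1, jar_2, jar_3, jar_4 (80, 175, 270 and 365 mm from the plate's origin), each within 12 mm of its round's centre along the row and across it, standing upright (within 0.08 rad) on the cork (underside within 4 mm of its top), released and at rest (horizontal distance between jar_1 and end_plate between 0.068 and 0.092 m and x of jar_1 in the frame of end_plate between -0.012 and 0.012 m and z of jar_1 in the frame of end_plate between -0.001 and 0.007 m and angle between each of jar_1, jar_2, jar_3, jar_4's own z axis and vertical below 0.08 rad and linear speed of each of jar_1, jar_2, jar_3, jar_4 below 0.02 m/s and angular speed of each of jar_1, jar_2, jar_3, jar_4 below 0.2 rad/s and contact force between each of jar_1, jar_2, jar_3, jar_4 and the fingers below 0.1 N and horizontal distance between jar_2 and end_plate between 0.163 and 0.187 m and x of jar_2 in the frame of end_plate between -0.012 and 0.012 m and z of jar_2 in the frame of end_plate between -0.001 and 0.007 m and horizontal distance between jar_3 and end_plate between 0.258 and 0.282 m and x of jar_3 in the frame of end_plate between -0.012 and 0.012 m and z of jar_3 in the frame of end_plate between -0.001 and 0.007 m and horizontal distance between jar_4 and end_plate between 0.353 and 0.377 m and x of jar_4 in the frame of end_plate between -0.012 and 0.012 m and z of jar_4 in the frame of end_plate between -0.001 and 0.007 m); the robot touches nothing.
It fails at once if a jar is knocked over (tilted more than 0.6 rad) (angle between any of jar_1, jar_2, jar_3, jar_4's own z axis and vertical above 0.6 rad).
It fails at once if a jar is dropped or banged down on the board (faster than 0.5 m/s within 20 mm of the board's face) ((linear speed of jar_1 above 0.5 m/s and z of jar_1 in the frame of end_plate between -0.02 and 0.02 m and x of jar_1 in the frame of end_plate between -0.05 and 0.05 m and horizontal distance between jar_1 and end_plate below 0.44 m) or (linear speed of jar_2 above 0.5 m/s and z of jar_2 in the frame of end_plate between -0.02 and 0.02 m and x of jar_2 in the frame of end_plate between -0.05 and 0.05 m and horizontal distance between jar_2 and end_plate below 0.44 m) or (linear speed of jar_3 above 0.5 m/s and z of jar_3 in the frame of end_plate between -0.02 and 0.02 m and x of jar_3 in the frame of end_plate between -0.05 and 0.05 m and horizontal distance between jar_3 and end_plate below 0.44 m) or (linear speed of jar_4 above 0.5 m/s and z of jar_4 in the frame of end_plate between -0.02 and 0.02 m and x of jar_4 in the frame of end_plate between -0.05 and 0.05 m and horizontal distance between jar_4 and end_plate below 0.44 m)).
It fails at once if the spray bottle is moved more than 30 mm or tipped (distance of spray from where it was at the start of the episode above 0.03 m or angle between spray's own z axis and vertical above 0.3 rad).
It also fails if it takes over 109 s, if anything falls off the work surface, if the arm or the gripper's body presses on something with over 40 N, if the wrist force passes 120 N, or if a joint passes its speed limit or range.

## Working session

There is one attempt and no reset: what is moved stays moved. The work goes in short steps, Python scripts to look and compute and a tool call to move; the robot and the scene stay as the last step left them, time stands still between calls to the robot, and variables do not carry over. Pictures are saved under pics/ and viewed, at most 14 in all, crops included, and the job is handed in when it is done.

Besides the shell and the picture viewer there is one more tool, called after "Emit:" as name(argument=value, ...), one argument or row to a line, values as JSON. step_arm: Moves the arm, as the interface text tells. Its arguments: {"type":"object","properties":{"increments":{"type":"array","items":{"type":"array","items":{"type":"number"}}},"force":{"type":"number"}},"required":["increments"]}

```bash
mkdir -p pics; ls; python3 - <<'E'
from bench import *
import cv2,numpy as np
s=sense();print({k:np.round(v,3).tolist() for k,v in s.items()})
for n in("top","side"):
    p,d=camera(n);cv2.imwrite(f"pics/{n}0.png",p[...,::-1]);np.save(f"{n}_d.npy",d)
    c=get_calibration(n);print(n,{k:np.round(v,3).tolist() for k,v in c.items()})
E
```

```text
pics
{'time': 0.0, 'joint_pos': [1.271, 0.412, -0.013, 1.597, 0.006, 1.134, -0.082], 'qvel': [0.001, 0.001, -0.001, -0.001, -0.001, 0.0, 0.0], 'effort': [-0.0, -60.063, 0.682, -29.941, 0.014, 0.011, -0.0], 'tool_pos': [143.422, -607.819, 230.455], 'ee_rot': [-3.119, -0.363, 0.0], 'contact_force': [-0.067, -0.255, -0.204], 'ft_torque': [0.031, -0.003, 0.049], 'gripper_force': 0.0, 'grip_width': 85.461}
top {'K': [[448.44, 0.0, 325.528], [0.0, 448.44, 230.364], [0.0, 0.0, 1.0]], 'distortion': [-0.033, 0.0, 0.0, 0.0, 0.0], 'rvec': [2.172, -2.207, 0.017], 'tvec': [-68.403, 545.378, 1013.699]}
side {'K': [[578.198, 0.0, 323.298], [0.0, 578.198, 229.764], [0.0, 0.0, 1.0]], 'distortion': [-0.039, 0.0, 0.0, 0.0, 0.0], 'rvec': [0.512, -2.533, 1.43], 'tvec': [462.55, 186.613, 898.559]}
```

View pics/top0.png

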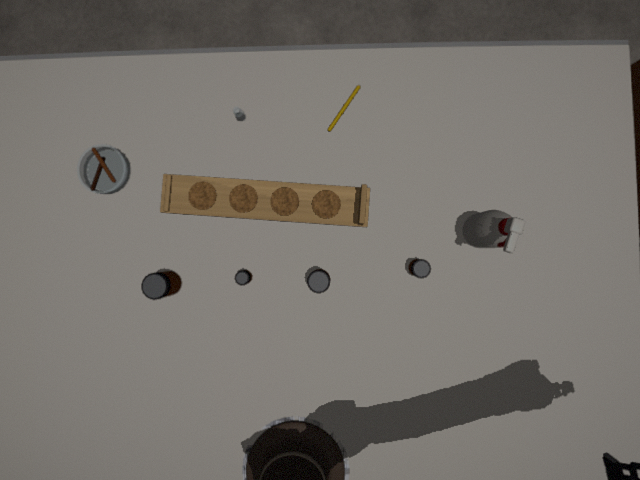

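View pics/side0.png

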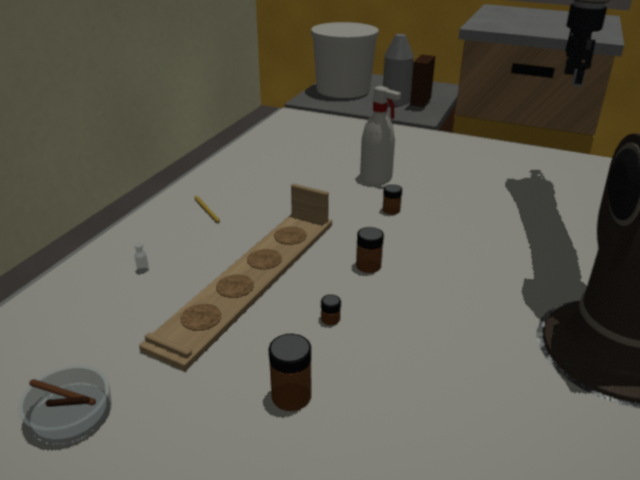

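The top view shows the jars at: jar_4 (155,286), jar_1 (242,277), jar_3 (318,281) and jar_2 (420,268). The rounds run from (202,195) to (326,204), the end plate is on the right at (361,205), and the spray is at (490,228). The side view agrees with this.

```bash
cat > h.py <<'E'
from bench import *
import cv2,numpy as np
from scipy.spatial.transform import Rotation as R
def cal(n):
    c=get_calibration(n);return c["K"],np.array(c["distortion"]),R.from_rotvec(np.ravel(c["rvec"])).as_matrix(),np.ravel(c["tvec"])
def plane(uv,z,c):
    K,D,Rm,t=c
    n=cv2.undistortPoints(np.float64(uv).reshape(-1,1,2),np.array(K),D).reshape(-1,2)
    o=-Rm.T@t; d=np.c_[n,np.ones(len(n))]@Rm
    return o+d*((z-o[2])/d[:,2])[:,None]
def cloud(depth,c):
    K,D,Rm,t=c
    v,u=np.mgrid[0:480,0:640]
    n=cv2.undistortPoints(np.dstack([u,v]).astype(float).reshape(-1,1,2),np.array(K),D).reshape(-1,2)
    P=(np.c_[n,np.ones(len(n))]*depth.reshape(-1,1)-t)@Rm
    return P.reshape(480,640,3)
def local(xyz,yaw=0):
    "shift in tool axes to world goal"
    s=sense();M=R.from_rotvec(s["ee_rot"]).as_matrix()
    return M.T@(np.array(xyz)-s["tool_pos"]), np.arctan2(M[1,1],M[0,1])
E
python3 - <<'E'
from h import *
c=cal("top");img=cv2.imread("pics/top0.png");P=cloud(np.load("top_d.npy"),c)
for n,uv,h in(("1",(242,277),40),("2",(420,268),55),("3",(318,281),72),("4",(155,286),92)):
    u,v=uv;m=np.zeros((480,640),bool);m[v-22:v+22,u-22:u+22]=1
    m&=abs(P[...,2]-h)<8
    vs,us=np.nonzero(m);(x,y),r=cv2.minEnclosingCircle(np.c_[us,vs].astype(np.float32))
    print("jar",n,m.sum(),(round(x,1),round(y,1)),r,plane([x,y],h,c).round(1),P[m].mean(0).round(1))
hsv=cv2.cvtColor(img,cv2.COLOR_BGR2HSV)
for u,v in((202,195),(243,198),(285,201),(326,204)):print(hsv[v,u],hsv[v+17,u],hsv[v,u+20])
gray=hsv[...,2]; 
m=((gray<115)&(hsv[...,1]>60)).astype(np.uint8);m[:170]=0;m[230:]=0
m=cv2.morphologyEx(m,cv2.MORPH_OPEN,np.ones((5,5)))
k=cv2.connectedComponentsWithStats(m)
Q=[]
for st,ce in zip(k[2][1:],k[3][1:]):
    if st[4]>100: print(st,ce.round(1),plane(ce,18,c).round(1))
E
```

```text
jar 1 185 (241.9, 277.5) 7.712234020233154 [[441.3 109.5  40. ]] [441.1 109.4  40.5]
jar 2 295 (421.0, 268.3) 9.756147384643555 [[ 456.6 -284.    55. ]] [ 456.4 -283.8   55.5]
jar 3 424 (318.2, 281.1) 11.664162635803223 [[433.5 -61.2  72. ]] [433.4 -61.2  72.7]
jar 4 592 (154.9, 286.2) 14.189072608947754 [[428.3 284.5  92. ]] [429.6 284.2  92.8]
[ 17 151  93] [ 18 106 123] [ 17 109 122]
[ 16 136  92] [ 18 112 121] [ 18 111 117]
[ 16 136  88] [ 18 111 119] [ 19 114 119]
[ 17 140  89] [ 17 108 123] [ 18 109 129]
[188 181  29  29 669] [202.  195.3] [[629.1 204.7  18. ]]
[229 184  29  29 674] [243.  198.2] [[620.5 110.1  18. ]]
[270 187  29  29 669] [284.2 201.1] [[612.2  15.9  18. ]]
[353 188   9  36 249] [357.2 205.8] [[ 598.3 -149.9   18. ]]
[312 190  29  29 660] [326. 204.] [[603.8 -79.2  18. ]]
```

```bash
python3 - <<'E'
from h import *
import bench
print([n for n in dir(bench) if n[0]!='_'][:40], globals().get("grip_depth"))
c=cal("top");P=cloud(np.load("top_d.npy"),c)
m=np.zeros((480,640),bool);m[190:270,455:530]=1
for a,b in((20,80),(80,140),(140,230)):
    q=P[m&(P[...,2]>a)&(P[...,2]<b)];print(a,len(q),q.min(0).round(),q.max(0).round()) if len(q) else 0
print(local([456.5,-284,150]))
E
```

```text
['IKError', 'camera', 'finish_job', 'get_calibration', 'grip_depth', 'sense'] 18.700000000000003
20 260 [ 501. -415.   20.] [ 577. -388.   80.]
80 584 [ 500. -452.   81.] [ 577. -386.  140.]
140 1055 [ 491. -449.  140.] [ 568. -397.  229.]
(array([ 379.10094523, -243.13099526,   80.84505673]), np.float64(-1.3389214836506202))
```

Emit:
step_arm(
  increments=[
    [0.379,-0.243,0.08,-1.25,1],
    [0.379,-0.243,0.08,-1.25,1],
    [0.379,-0.243,0.08,-1.25,1],
    [0.379,-0.243,0.08,-1.25,1],
    [0.379,-0.243,0.08,-1.25,1],
    [0.379,-0.243,0.08,-1.25,1],
    [0.379,-0.243,0.08,-1.25,1],
    [0.379,-0.243,0.08,-1.25,1],
    [0.379,-0.243,0.08,-1.25,1],
    [0.379,-0.243,0.08,-1.25,1],
    [0.379,-0.243,0.08,-1.25,1],
    [0.379,-0.243,0.08,-1.25,1],
    [0.379,-0.243,0.08,-1.25,1],
    [0.379,-0.243,0.08,-1.25,1],
  ],
  force=30,
)

```text
time: 1.5
tool_pos: [455.6, -286.2, 151.5]
ee_rot: [2.321, 2.117, -0.001]
contact_force: [0.5, 0.0, 0.3]
grip_width: 85.1
gripper_force: 0.0
```

```bash
python3 - <<'E'
from h import *
c=cal("wrist");p,d=camera("wrist");cv2.imwrite("pics/w1.png",p[...,::-1])
P=cloud(d,c);m=(abs(P[...,2]-55)<5)&(np.hypot(P[...,0]-456,P[...,1]+284)<45)
q=P[m];print(m.sum(),q.mean(0),(q.min(0)+q.max(0))/2,q.min(0),q.max(0)) if m.any() else 0
print(local([456.5,-284,25]),sense()["tool_pos"],-c[2].T@c[3])
E
```

```text
3660 [ 457.03107661 -282.71382179   56.17347333] [ 456.84419979 -283.88166929   54.64378616] [ 436.23703329 -304.83984851   50.05730519] [ 477.4513663  -262.92349007   59.23026713]
(array([  2.12876663,   0.51808761, 126.48679306]), np.float64(-0.09142711047198465)) [ 455.79427739 -285.9940282   151.48808121] [ 462.84820547 -203.71015508  295.01577573]
```

View pics/w1.png

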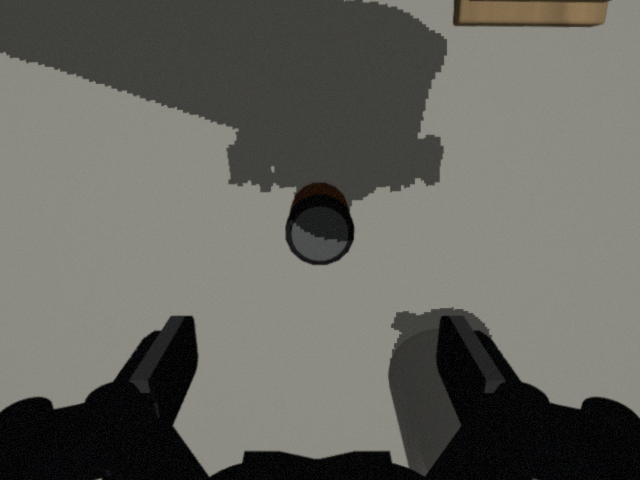

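The jar_2 lid is at (320,230), centred between the fingers, and the wrist and top estimates agree within 1 mm. Next I descend and grip.

Emit:
step_arm(
  increments=[
    [0.002,0.001,0.045,0,1],
    [0.002,0.001,0.09,0,1],
    [0.002,0.001,0.12,0,1],
    [0.002,0.001,0.135,0,1],
    [0.002,0.001,0.139,0,1],
    [0.002,0.001,0.139,0,0.3],
    [0.002,0.001,0.139,0,0.3],
    [0.002,0.001,0.139,0,0.3],
    [0.002,0.001,0.139,0,0.3],
    [0.002,0.001,0.139,0,0.3],
    [0.002,0.001,0.139,0,0.3],
    [0.002,0.001,0.139,0,0.3],
    [0.002,0.001,0.139,0,0.3],
    [0.002,0.001,0.139,0,0.3],
  ],
  force=30,
)

```text
time: 2.95
tool_pos: [458.7, -283.5, 13.8]
ee_rot: [2.316, 2.119, 0.001]
contact_force: [-1.4, 0.2, 7.5]
grip_width: 41.0
gripper_force: 29.5
```

Emit:
step_arm(
  increments=[
    [0,0,-0.01,0,0.3],
    [0,0,-0.04,0,0.3],
    [0,0,-0.08,0,0.3],
    [0.02,0.01,-0.12,0,0.3],
    [0.06,0.025,-0.13,0,0.3],
    [0.1,0.04,-0.13,0,0.3],
    [0.14,0.057,-0.13,0,0.3],
    [0.18,0.073,-0.13,0,0.3],
    [0.22,0.09,-0.13,0,0.3],
    [0.26,0.106,-0.13,0,0.3],
    [0.29,0.118,-0.13,0,0.3],
    [0.31,0.126,-0.12,0,0.3],
    [0.312,0.127,-0.09,0,0.3],
    [0.312,0.127,-0.06,0,0.3],
    [0.312,0.127,-0.04,0,0.3],
    [0.312,0.127,-0.035,0,0.3],
    [0.312,0.127,-0.035,0,0.3],
  ],
)

```text
time: 4.65
tool_pos: [611.7, 16.6, 47.4]
ee_rot: [-2.318, -2.12, 0.001]
contact_force: [0.2, -0.7, -0.9]
grip_width: 41.1
gripper_force: 30.6
```

```bash
python3 - <<'E'
from h import *
c=cal("wrist");p,d=camera("wrist");cv2.imwrite("pics/w2.png",p[...,::-1])
print(local([612.2,15.9,32]),sense()["tool_pos"],sense()["contact_force"],sense()["grip_width"])
P=cloud(d,c);m=(P[...,2]>60)&(np.hypot(P[...,0]-612,P[...,1]-16)<30)&(P[...,2]<100)
q=P[m];print(m.sum(),q.min(0),q.max(0)) if m.any() else 0
hsv=cv2.cvtColor(cv2.imread("pics/w2.png"),cv2.COLOR_BGR2HSV)
m=((hsv[...,2]<115)&(hsv[...,1]>60)&(abs(P[...,2]-18)<8)).astype(np.uint8)
m=cv2.morphologyEx(m,cv2.MORPH_OPEN,np.ones((7,7)));k=cv2.connectedComponentsWithStats(m)
for st,ce in zip(k[2][1:],k[3][1:]):
    if st[4]>800: print(st,ce.round(1),plane(ce,18,c).round(1))
E
```

```text
(array([-0.85864746, -0.13064174, 16.25970277]), np.float64(-0.08904484727582826)) [612.39539818  16.74125036  48.25996292] [-0.12260159  0.27341245 -0.43749434] 41.18326741180748
22525 [585.19095753  -5.81523717  60.00464811] [641.63427453  37.52615416  99.99655603]
[  209     0   230   306 51989] [324.1 145.8] [[619.8  77.9  18. ]]
[   0  397   49   50 1414] [ 23.  420.9] [[452.2 -47.7  18. ]]
```

View pics/w2.png

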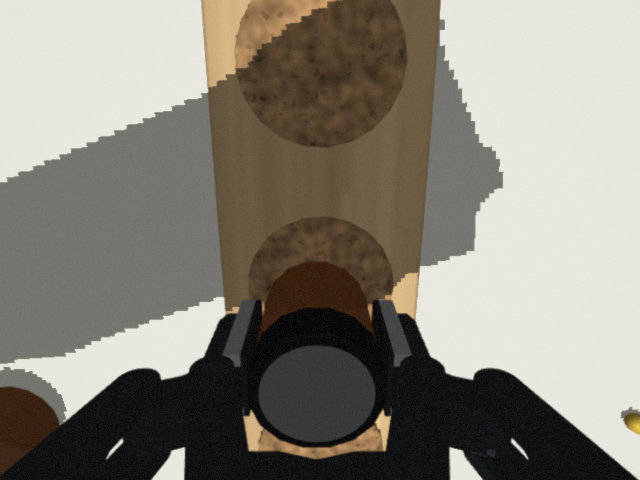

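The jar is held upright over its round: the jar is centred on column 317 and the cork on 321. Next I lower it, release and rise.

Emit:
step_arm(
  increments=[
    [0,0,0.005,0,0.3],
    [0,0,0.01,0,0.3],
    [0,0,0.014,0,0.3],
    [0,0,0.016,0,0.3],
    [0,0,0.016,0,0.3],
    [0,0,0.016,0,0.3],
    [0,0,0.016,0,1],
    [0,0,0.016,0,1],
    [0,0,0.016,0,1],
    [0,0,0.016,0,1],
    [0,0,0.016,0,1],
    [0,0,0.016,0,1],
    [0,0,-0.02,0,1],
    [0,0,-0.06,0,1],
    [0,0,-0.1,0,1],
    [0,0,-0.1,0,1],
  ],
)

```text
time: 6.3
tool_pos: [615.3, 17.4, 153.3]
ee_rot: [2.314, 2.116, 0.011]
contact_force: [0.5, 0.7, -0.8]
grip_width: 85.6
gripper_force: 0.0
```

```bash
python3 - <<'E'
from h import *
print(local([433.4,-61.2,150]),sense()["tool_pos"],sense()["grip_width"])
c=cal("top");p,d=camera("top");P=cloud(d,c)
m=(P[...,2]>66)&(P[...,2]<80)&(np.hypot(P[...,0]-612,P[...,1]-16)<45);print(m.sum(),P[m].mean(0),P[m].min(0),P[m].max(0)) if m.any() else 0
E
```

```text
(array([ -94.45861964, -174.23152434,    1.49957049]), np.float64(-0.08899614543867948)) [615.31439433  17.39927335 153.25744922] 85.58650885848525
9 [615.2648373   -3.31153345  71.39210608] [608.82526461  -5.14455053  68.29021371] [621.39082881  -1.1026219   74.63903536]
```

Emit:
step_arm(
  increments=[
    [-0.02,-0.037,0,0,1],
    [-0.042,-0.077,0,0,1],
    [-0.064,-0.117,0,0,1],
    [-0.085,-0.156,0,0,1],
    [-0.093,-0.172,0,0,1],
    [-0.094,-0.174,0,0,1],
    [-0.094,-0.174,0,0,1],
    [-0.094,-0.174,0,0,1],
  ],
)

```text
time: 7.15
tool_pos: [431.4, -61.0, 147.1]
ee_rot: [-2.317, -2.121, -0.001]
contact_force: [0.3, 0.2, -1.3]
grip_width: 85.3
gripper_force: 0.0
```

```bash
python3 - <<'E'
from h import *
c=cal("wrist");p,d=camera("wrist")
P=cloud(d,c);m=(abs(P[...,2]-72)<5)&(np.hypot(P[...,0]-433,P[...,1]+61)<45)
q=P[m];print(m.sum(),(q.min(0)+q.max(0))/2,q.min(0),q.max(0))
print(local([433.4,-61.2,18]),sense()["tool_pos"])
c=cal("top");p,d=camera("top");P=cloud(d,c)
m=(P[...,2]>66)&(P[...,2]<80)&(np.hypot(P[...,0]-612,P[...,1]-16)<45);print(m.sum(),P[m].mean(0),P[m].min(0),P[m].max(0)) if m.any() else 0
E
```

```text
6041 [433.4220653  -60.89371374  71.36603535] [408.74635835 -85.68904706  67.00870628] [458.09777225 -36.09838041  75.72336441]
(array([ -0.31433031,   1.96501855, 129.09373713]), np.float64(-0.08804075985459649)) [431.42327808 -60.81440304 147.09336525]
295 [610.22518219  15.35026641  73.48146463] [589.80346073  -5.23721539  66.30911862] [630.52842549  36.02174341  77.79345012]
```

jar_2 stands within 2 mm of its round. Next is jar_3.

Emit:
step_arm(
  increments=[
    [0,0.002,0.04,0,1],
    [0,0.002,0.08,0,1],
    [0,0.002,0.11,0,1],
    [0,0.002,0.125,0,1],
    [0,0.002,0.129,0,1],
    [0,0.002,0.129,0,0.4],
    [0,0.002,0.129,0,0.4],
    [0,0.002,0.129,0,0.4],
    [0,0.002,0.129,0,0.4],
    [0,0.002,0.129,0,0.4],
    [0,0.002,0.129,0,0.4],
    [0,0.002,0.129,0,0.4],
    [0,0.002,0.129,0,0.4],
  ],
  force=35,
)

```text
time: 8.55
tool_pos: [433.4, -61.7, 19.3]
ee_rot: [2.317, 2.119, 0.002]
contact_force: [0.9, 0.1, 7.6]
grip_width: 48.8
gripper_force: 35.9
```

```bash
python3 - <<'E'
from h import *
print(local([620.5,110.1,0]),sense()["tool_pos"])
E
```

```text
(array([187.75985775, 171.0716146 ,  19.67320537]), np.float64(-0.08904921311293348)) [433.36227305 -61.69507279  19.29302022]
```

Emit:
step_arm(
  increments=[
    [0,0,-0.01,0,0.4],
    [0,0,-0.04,0,0.4],
    [0,0,-0.08,0,0.4],
    [0.015,0.015,-0.11,0,0.4],
    [0.045,0.04,-0.12,0,0.4],
    [0.075,0.068,-0.12,0,0.4],
    [0.105,0.096,-0.12,0,0.4],
    [0.135,0.123,-0.12,0,0.4],
    [0.165,0.15,-0.12,0,0.4],
    [0.182,0.166,-0.12,0,0.4],
    [0.188,0.171,-0.11,0,0.4],
    [0.188,0.171,-0.08,0,0.4],
    [0.188,0.171,-0.05,0,0.4],
    [0.188,0.171,-0.036,0,0.4],
    [0.188,0.171,-0.034,0,0.4],
    [0.188,0.171,-0.034,0,0.4],
    [0.188,0.171,-0.034,0,0.4],
  ],
)

```text
time: 10.25
tool_pos: [620.2, 110.4, 53.9]
ee_rot: [2.318, 2.119, 0.003]
contact_force: [0.3, 0.5, -2.4]
grip_width: 48.6
gripper_force: 36.9
```

```bash
python3 - <<'E'
from h import *
print(local([620.5,110.1,37.3]),sense()["tool_pos"],sense()["grip_width"])
E
```

```text
(array([-0.32191458,  0.25682495, 16.55648093]), np.float64(-0.08938109730700874)) [620.23721731 110.43591853  53.85610923] 48.5942994917131
```

Emit:
step_arm(
  increments=[
    [0,0,0.005,0,0.4],
    [0,0,0.01,0,0.4],
    [0,0,0.014,0,0.4],
    [0,0,0.016,0,0.4],
    [0,0,0.0165,0,0.4],
    [0,0,0.0165,0,0.4],
    [0,0,0.0165,0,1],
    [0,0,0.0165,0,1],
    [0,0,0.0165,0,1],
    [0,0,0.0165,0,1],
    [0,0,0.0165,0,1],
    [0,0,0.0165,0,1],
    [0,0,-0.01,0,1],
    [0,0,-0.05,0,1],
    [0,0,-0.09,0,1],
    [0,0,-0.095,0,1],
    [0,0,-0.095,0,1],
  ],
)

```text
time: 11.95
tool_pos: [620.2, 110.5, 148.9]
ee_rot: [2.317, 2.119, 0.004]
contact_force: [-0.6, -0.7, -0.2]
grip_width: 85.4
gripper_force: 0.0
```

```bash
python3 - <<'E'
from h import *
print(local([441.2,109.5,150]),sense()["tool_pos"])
E
```

```text
(array([ -16.98531804, -178.20450116,   -1.69499914]), np.float64(-0.08916459835081339)) [620.21342159 110.54994817 148.85510627]
```

Emit:
step_arm(
  increments=[
    [-0.004,-0.04,0,0,1],
    [-0.008,-0.085,0,0,1],
    [-0.012,-0.13,0,0,1],
    [-0.016,-0.165,0,0,1],
    [-0.017,-0.176,0,0,1],
    [-0.017,-0.178,0,0,1],
    [-0.017,-0.178,0,0,1],
    [-0.017,-0.178,0,0,1],
  ],
)

```text
time: 12.75
tool_pos: [441.8, 109.4, 147.1]
ee_rot: [-2.318, -2.119, -0.001]
contact_force: [-0.5, 0.2, 0.7]
grip_width: 85.5
gripper_force: 0.0
```

```bash
python3 - <<'E'
from h import *
c=cal("wrist");p,d=camera("wrist")
P=cloud(d,c);m=(abs(P[...,2]-40)<5)&(np.hypot(P[...,0]-441,P[...,1]-109)<35)
q=P[m];print(m.sum(),(q.min(0)+q.max(0))/2,q.min(0),q.max(0))
print(local([441.2,109.5,7]),sense()["tool_pos"])
c=cal("top");p,d=camera("top");P=cloud(d,c)
m=(P[...,2]>82)&(P[...,2]<98)&(np.hypot(P[...,0]-620,P[...,1]-110)<45);print(m.sum(),P[m].mean(0),P[m].min(0),P[m].max(0)) if m.any() else 0
E
```

```text
2221 [441.37437061 110.58263739  39.2579042 ] [424.76922951  93.88875958  35.02420547] [457.97951171 127.27651519  43.49160293]
(array([-1.87598334e-02, -5.19591523e-01,  1.40056036e+02]), np.float64(-0.0896484168188578)) [441.71382971 109.37578849 147.05600308]
437 [618.28190262 109.85170188  90.55708617] [594.04733907  85.38891724  82.01250538] [643.5726208  134.14038094  96.06915694]
```

Emit:
step_arm(
  increments=[
    [0,0,0.045,0,1],
    [0,0,0.09,0,1],
    [0,0,0.12,0,1],
    [0,0,0.133,0,1],
    [0,0,0.138,0,1],
    [0,0,0.138,0,0.2],
    [0,0,0.138,0,0.2],
    [0,0,0.138,0,0.2],
    [0,0,0.138,0,0.2],
    [0,0,0.138,0,0.2],
    [0,0,0.138,0,0.2],
    [0,0,0.138,0,0.2],
    [0,0,0.138,0,0.2],
    [0,0,0.138,0,0.2],
  ],
  force=25,
)

```text
time: 14.25
tool_pos: [441.4, 109.3, 10.4]
ee_rot: [2.317, 2.119, 0.003]
contact_force: [-1.1, -0.8, 7.7]
grip_width: 33.1
gripper_force: 24.1
```

```bash
python3 - <<'E'
from h import *
print(local([603.8,-79.2,0]),sense()["tool_pos"],sense()["contact_force"])
E
```

```text
(array([-173.31087331,  178.50352801,   10.79874049]), np.float64(-0.08926341130313403)) [441.43358227 109.33310299  10.44971707] [-1.14652603 -0.75372204  7.74289142]
```

Emit:
step_arm(
  increments=[
    [0,0,-0.01,0,0.2],
    [0,0,-0.04,0,0.2],
    [0,0,-0.08,0,0.2],
    [-0.015,0.015,-0.11,0,0.2],
    [-0.045,0.046,-0.12,0,0.2],
    [-0.075,0.077,-0.12,0,0.2],
    [-0.105,0.108,-0.12,0,0.2],
    [-0.135,0.139,-0.12,0,0.2],
    [-0.16,0.165,-0.12,0,0.2],
    [-0.172,0.176,-0.12,0,0.2],
    [-0.174,0.1785,-0.11,0,0.2],
    [-0.174,0.1785,-0.08,0,0.2],
    [-0.174,0.1785,-0.05,0,0.2],
    [-0.174,0.1785,-0.036,0,0.2],
    [-0.174,0.1785,-0.034,0,0.2],
    [-0.174,0.1785,-0.034,0,0.2],
    [-0.174,0.1785,-0.034,0,0.2],
  ],
)

```text
time: 15.95
tool_pos: [603.8, -79.4, 44.7]
ee_rot: [2.316, 2.12, 0.002]
contact_force: [0.0, -0.3, -1.1]
grip_width: 33.0
gripper_force: 25.1
```

```bash
python3 - <<'E'
from h import *
print(local([603.8,-79.7,28.4]),sense()["tool_pos"],sense()["grip_width"])
p,d=camera("wrist");cv2.imwrite("pics/w3.png",p[...,::-1])
E
```

```text
(array([-0.2522723 ,  0.03334393, 16.31985265]), np.float64(-0.08849511468506051)) [603.75580539 -79.44471208  44.71977997] 33.027943916100924
```

View pics/w3.png

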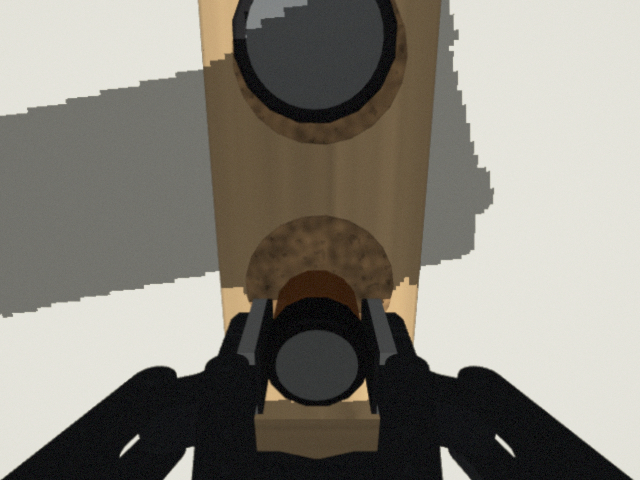

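jar_1 (column 317, rows 300–405) is held over its round (column 319), with the end plate behind it and jar_2 ahead. I lower and release it.

Emit:
step_arm(
  increments=[
    [0,0,0.005,0,0.2],
    [0,0,0.01,0,0.2],
    [0,0,0.014,0,0.2],
    [0,0,0.016,0,0.2],
    [0,0,0.0165,0,0.2],
    [0,0,0.0165,0,0.2],
    [0,0,0.0165,0,0.9],
    [0,0,0.0165,0,0.9],
    [0,0,0.0165,0,0.9],
    [0,0,0.0165,0,0.9],
    [0,0,0.0165,0,0.9],
    [0,0,0.0165,0,0.9],
    [0,0,-0.01,0,1],
    [0,0,-0.05,0,1],
    [0,0,-0.1,0,1],
    [0,0,-0.125,0,1],
    [0,0,-0.125,0,1],
  ],
)

```text
time: 17.7
tool_pos: [605.4, -79.8, 172.9]
ee_rot: [2.314, 2.116, 0.008]
contact_force: [0.1, -0.1, -0.2]
grip_width: 85.3
gripper_force: 0.0
```

```bash
python3 - <<'E'
from h import *
print(local([429,284.4,170]),sense()["tool_pos"])
E
```

```text
(array([ 347.0989918 , -208.09173756,    1.22173747]), np.float64(-0.08913543957167941)) [605.35171538 -79.84291263 172.92353741]
```

Emit:
step_arm(
  increments=[
    [0.035,-0.021,0,0,1],
    [0.075,-0.045,0,0,1],
    [0.115,-0.069,0,0,1],
    [0.155,-0.093,0,0,1],
    [0.195,-0.117,0,0,1],
    [0.235,-0.141,0,0,1],
    [0.275,-0.165,0,0,1],
    [0.315,-0.189,0,0,1],
    [0.34,-0.204,0,0,1],
    [0.347,-0.208,0,0,1],
    [0.347,-0.208,0,0,1],
    [0.347,-0.208,0,0,1],
  ],
)

```text
time: 18.9
tool_pos: [427.1, 282.7, 167.7]
ee_rot: [2.319, 2.118, -0.002]
contact_force: [0.4, -0.2, -0.8]
grip_width: 85.2
gripper_force: 0.0
```

```bash
python3 - <<'E'
from h import *
c=cal("wrist");p,d=camera("wrist")
P=cloud(d,c);m=(abs(P[...,2]-92)<6)&(np.hypot(P[...,0]-429,P[...,1]-284)<50)
q=P[m];print(m.sum(),(q.min(0)+q.max(0))/2,q.min(0),q.max(0))
print(local([429,284.4,36]),sense()["tool_pos"])
c=cal("top");p,d=camera("top");P=cloud(d,c)
m=(P[...,2]>50)&(P[...,2]<66)&(np.hypot(P[...,0]-604,P[...,1]+79)<40);print(m.sum(),P[m].mean(0),P[m].min(0),P[m].max(0)) if m.any() else 0
E
```

```text
8226 [428.95444853 286.67418875  90.91687374] [400.25304883 257.96545299  86.00594787] [457.65584823 315.3829245   95.82779961]
(array([  2.30364139,   1.43598927, 131.77371601]), np.float64(-0.09127948747418357)) [427.40505974 282.39950874 167.77683886]
190 [601.47435761 -79.43434493  58.38239802] [584.89187434 -95.52972794  50.56060298] [617.53814607 -62.70232271  62.56962877]
```

Emit:
step_arm(
  increments=[
    [0.0035,0.001,0.03,0,1],
    [0.0035,0.001,0.065,0,1],
    [0.0035,0.001,0.1,0,1],
    [0.0035,0.001,0.125,0,1],
    [0.0035,0.001,0.131,0,1],
    [0.0035,0.001,0.131,0,0.5],
    [0.0035,0.001,0.131,0,0.5],
    [0.0035,0.001,0.131,0,0.5],
    [0.0035,0.001,0.131,0,0.5],
    [0.0035,0.001,0.131,0,0.5],
    [0.0035,0.001,0.131,0,0.5],
    [0.0035,0.001,0.131,0,0.5],
    [0.0035,0.001,0.131,0,0.5],
  ],
  force=40,
)

```text
time: 20.3
tool_pos: [429.1, 288.0, 38.6]
ee_rot: [2.318, 2.119, 0.004]
contact_force: [1.5, -1.8, 7.0]
grip_width: 56.8
gripper_force: 41.7
```

```bash
python3 - <<'E'
from h import *
print(local([629.1,204.7,0]),sense()["tool_pos"],sense()["contact_force"])
E
```

```text
(array([-65.13182684, 206.54597743,  39.10711116]), np.float64(-0.08936323866633307)) [429.08691016 287.97060284  38.64624686] [ 1.51456193 -1.76310289  7.04755787]
```

Emit:
step_arm(
  increments=[
    [0,0,-0.01,0,0.5],
    [0,0,-0.04,0,0.5],
    [0,0,-0.075,0,0.5],
    [-0.005,0.015,-0.1,0,0.5],
    [-0.014,0.045,-0.11,0,0.5],
    [-0.025,0.08,-0.11,0,0.5],
    [-0.036,0.115,-0.11,0,0.5],
    [-0.046,0.15,-0.11,0,0.5],
    [-0.056,0.18,-0.11,0,0.5],
    [-0.062,0.2,-0.11,0,0.5],
    [-0.063,0.2065,-0.1,0,0.5],
    [-0.063,0.2065,-0.075,0,0.5],
    [-0.063,0.2065,-0.05,0,0.5],
    [-0.063,0.2065,-0.036,0,0.5],
    [-0.063,0.2065,-0.034,0,0.5],
    [-0.063,0.2065,-0.034,0,0.5],
    [-0.063,0.2065,-0.034,0,0.5],
  ],
)

```text
time: 22.0
tool_pos: [628.4, 207.2, 72.6]
ee_rot: [2.317, 2.12, 0.003]
contact_force: [0.1, 0.1, -2.4]
grip_width: 56.8
gripper_force: 42.5
```

```bash
python3 - <<'E'
from h import *
print(local([629.1,206.5,56.6]),sense()["tool_pos"],sense()["grip_width"])
p,d=camera("side");cv2.imwrite("pics/s2.png",p[...,::-1])
E
```

```text
(array([-0.6197572 ,  0.6935775 , 15.99465718]), np.float64(-0.08868905894232718)) [628.43792297 207.16593065  72.59413634] 56.826431372743414
```

View pics/s2.png

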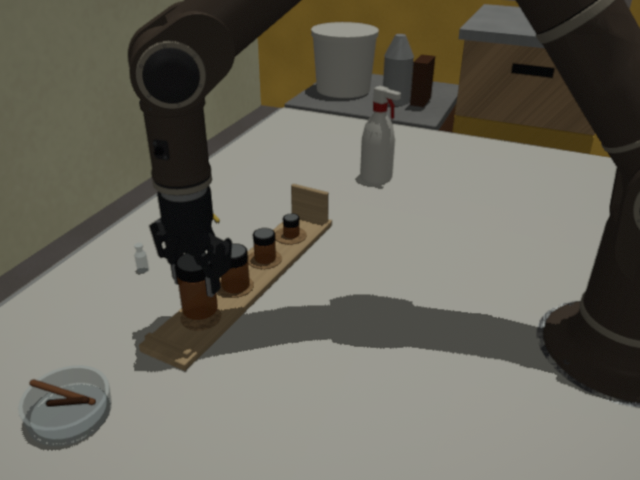

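jars 1–3 stand on their rounds (290,226), (264,245) and (235,268). jar_4 hangs upright over the last round (200,310), and the spray is untouched at (378,145). I lower it, release and rise.

Emit:
step_arm(
  increments=[
    [0,0,0.005,0,0.5],
    [0,0,0.01,0,0.5],
    [0,0,0.014,0,0.5],
    [0,0,0.016,0,0.5],
    [0,0,0.0165,0,0.5],
    [0,0,0.0165,0,0.5],
    [0,0,0.0165,0,1],
    [0,0,0.0165,0,1],
    [0,0,0.0165,0,1],
    [0,0,0.0165,0,1],
    [0,0,0.0165,0,1],
    [0,0,0.0165,0,1],
    [0,0,-0.01,0,1],
    [0,0,-0.05,0,1],
    [0,0,-0.09,0,1],
    [0,0,-0.12,0,1],
    [0,0,-0.12,0,1],
  ],
)

```text
time: 23.75
tool_pos: [630.1, 207.9, 196.6]
ee_rot: [2.316, 2.118, 0.012]
contact_force: [0.4, 0.4, -0.1]
grip_width: 85.5
gripper_force: 0.0
```

Emit:
step_arm(
  increments=[
    [0,-0.03,0,0,1],
    [0,-0.07,0,0,1],
    [0,-0.11,0,0,1],
    [0,-0.15,0,0,1],
    [0,-0.19,0,0,1],
    [0,-0.2,0,0,1],
    [0,-0.2,0,0,1],
    [0,-0.2,0,0,1],
  ],
)

```text
time: 24.55
tool_pos: [430.0, 224.0, 191.3]
ee_rot: [2.319, 2.119, 0.001]
contact_force: [-0.2, -1.1, 0.3]
grip_width: 85.5
gripper_force: 0.0
```

```bash
python3 - <<'E'
from h import *
c=cal("top");p,d=camera("top");cv2.imwrite("pics/t9.png",p[...,::-1]);P=cloud(d,c)
for g,h in(((603.8,-79.2),58),((612.2,15.9),73),((620.5,110.1),90),((629.1,204.7),110)):
    m=(abs(P[...,2]-h)<8)&(np.hypot(P[...,0]-g[0],P[...,1]-g[1])<45)
    q=P[m];print(m.sum(),(q.mean(0)).round(1),np.median(q[:,2]).round(1),(q.mean(0)[:2]-g).round(1))
E
```

```text
188 [601.5 -79.5  58.6] 58.6 [-2.3 -0.3]
299 [610.2  15.3  73.6] 73.7 [-2.  -0.6]
440 [618.3 109.9  90.5] 90.5 [-2.2 -0.2]
589 [627.6 203.5 110.8] 110.8 [-1.5 -1.2]
```

View pics/t9.png

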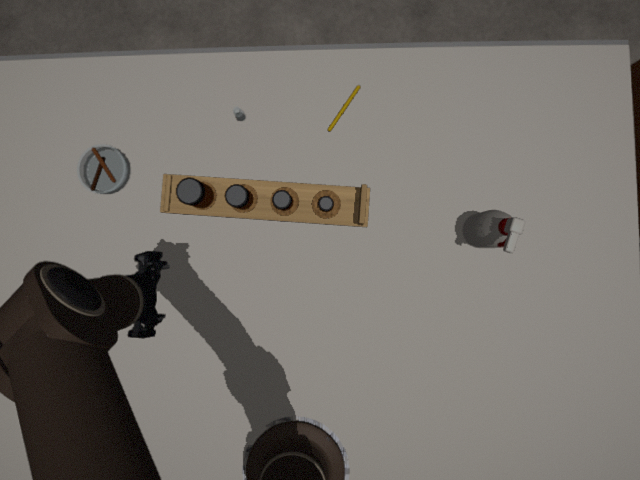

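All four jars stand on their rounds, at (190,191), (237,196), (283,200) and (326,204), each within about 2.5 mm of its round's centre at the expected height. The arm is clear and the spray has not moved.

```bash
python3 -c "
from bench import *
print(finish_job())"
```

```text
the job is handed in; nothing more can be done
None
```

I handed the job in at about 25 s with all four jars upright on the cork rounds in size order, smallest next to the end plate and each within about 2.5 mm of its round's centre; the spray bottle was not touched, and no verdict was returned.

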